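# Unlock the cam and push the map panel home in the registration jig

## Robot

A 6-joint arm with a two-finger parallel gripper is mounted at the origin on the work surface. World frame = base frame: x ahead of the robot, y to its left, z up, the work surface at z = 0. Lengths are in mm, angles in rad, forces in N, time in s.
With the tool pointing down it reaches from about 350 to 800 mm from the base axis. Payload 7.3 kg.
Tool frame: the origin (TCP) lies at the very end of the fingers, on their centre line; the grasp point (between the pads) lies grip_point_offset behind it (grip_point_offset is the distance from the TCP to the grasp point, in mm); z points along the fingers, y is the line along which they close (so a half turn about z gives the same grasp; the last joint's range is limited). The gripper opens to 85 mm and grips with 20 to 120 N. Pads are 22 mm wide; open, the fingers measure 114 mm over their backs; the gripper's body (76 mm by 85 mm) begins 54 mm behind the grasp point. The pads swing forward as they close: fully open they stand 13 mm farther back than shut.
Start: joints at [-1.402, 0.342, 1.524, -0, 1.275, -0.146], TCP at [162.576, -499.213, 231.322] pointing down, gripper open.
Joint ranges: [-2.53, 2.53], [-0.77, 2.02], [0.04, 2.7], [-1, 4.14], [0.28, 2.66], [-3.11, 3.11]. Speed limits (rad/s): [2.57, 2.57, 3.14, 3.14, 3.14, 3.14].

## Interface

Orientations are given as a unit quaternion [w, x, y, z].
In Python, from station import state, camera, get_calibration, job_done, grip_point_offset gives the robot as it stands.
- The arm moves only by the tool apply_moves, never from a script. Its argument "series" is a list of rows, each a list of 3 entries, a list of its own where there are three numbers: the shift along the tool's x, y, z in units of 50 mm (1.0 is 50 mm), then the turn about the tool's z in units of 8 degrees (1.0 is 8 degrees), then the closure, from -1 (fully open) to 1 (shut), so that 0 is half open. A call has 1 to 8 rows; each row is the pose to reach, as a shift and turn from the pose commanded when the call began, along the tool's axes at that moment; what a row does not reach only later rows make up. A row lasts 1/10 s, in which the tool goes at most 50 mm and 8.59 degrees, less where a joint would pass 70% of its speed; a pose out of reach is approached as far as the arm can. A call with a gripper value outside its range is refused whole. The fingers move at their own pace and stop on an object; the grip force is fixed at half the most. Time passes only in rows, so rows that repeat a pose let the fingers close. It gives the time, the measured TCP pose, the force, the opening and the grip force at its end, in the units of the state.
- state(): the state, without advancing time (a new reading comes with each control period).
- camera(name): name is "scene" or "top"; returns the picture (480x640x3 uint8, blue, green, red); there is no depth.
- get_calibration(name): a dict with "fx", "fy", "cx", "cy" (pixels), "position" and "attitude" of the camera in the world. Camera axes: x right, y down, z forward; pixel columns grow to the right and rows downward; lengths in mm; the calibration is good to about 2 mm. A picture is of the moment at which its call begins. get_calibration takes no time and is no camera call.
- job_done(): hands the job in; it is judged then, once.
The state is a dict: "clock": time; "joint_pos": joint angles; "qvel": joint speeds; "effort": joint torques, N m; "tool_pos": TCP position; "tcp_rot": TCP orientation; "force": force on the tool from outside, world axes, zero at the start; "torque": the same for the moment, N m; "gripper_width": finger opening in mm; "finger_force": force on a finger pad.
Only numpy, scipy, OpenCV 4.12 (cv2) and the standard library are available. Lean on these libraries where they do the work, as an engineer would, in place of code of your own. Each camera call takes 0.05 s, during which the arm holds its last target. There are 200 camera calls.

## Task

On the plywood jig, use the fingertips to push the lever with the red knob round until it lies along the green mark, so that the brass cam is at its low point, and only then push the orange plate of the slide forward until the slide has carried the map panel fully home against the fence. Leave the lever at the mark, do not touch the panel yourself, lift nothing and disturb none of the other things on the table, and finish clear of everything.

Things in the scene. Friction and masses are not known exactly. Their poses are not given: they have to be found in the camera images.
- jig: Plywood base of the jig, 310 (x) by 330 (y) by 12 mm, fixed; origin on the table top, plate spans x -155 to 155, y -160 to 170 mm. Its x axis is forward, the way the slide travels (away from the robot, give or take the yaw), y left, z up. Two low aluminium guides (tops 22 mm above the table) flank the panel.
- fence_face (a point): Middle of the near face of the aluminium fence, at jig (135, -50) mm, 18 mm above the table; the fence is 200 mm long along jig y, 12 mm thick, its top 28 mm above the table.
- low_mark (a point): Centre of the green painted mark on the plate, 50 mm long along jig x, 7 mm wide, at jig (126, 105) mm, 13 mm above the table. With the cam at its low point the lever points straight forward and lies over this mark.
- cam (a joint): Angle in rad of the cam and its lever about an upright pivot. 0: lever along jig +x over the green mark, cam at its low point. Positive: counter-clockwise from above (1.57: along jig +y). Starts at 1.4 to 2.3; push the lever clockwise to 0. Range -1.0 to 2.6, no stop or click at 0. Friction of 0.25 N m (5 N at mid-lever) holds it where it is left.
- cam_pivot (a point): On the pivot axis, 41 mm above the table, at jig (23, 105) mm. Hub radius 12. Dark steel lever bar: 14 mm wide, 30 to 52 mm above the table, from hub to knob; fingertips 36 mm above the table push on its side and clear what is below. Brass cam disc: radius 26, centred 12 mm from the pivot along the lever, top at 26 mm; unless turned low it stops the slide 10 mm or more short.
- lever_knob (a point): Point in the red upright knob at the end of the lever, 60 mm above the table, 90 mm from the pivot; the knob has a radius of 11 mm and stands 30 to 75 mm above the table.
- slide (a joint): Travel in m of the follower slide along jig +x. It starts between 0 and 0.008; fully home is 0.060, when the panel is against the fence (hard stop at 0.0605). It drags with 3 N of friction and stays where it is left. An aluminium ear on its left (top 26 mm above the table) meets the cam disc.
- push_face (a point): Centre of the near (robot side, jig -x) face of the orange plate on the slide, 45 mm above the table. Pushing it along jig +x moves the slide. The plate is 16 mm thick, 120 mm wide along y and reaches from 28 to 62 mm above the table; the aluminium bar under it (14 to 28 mm) is 50 mm deep and flush with the near face. It moves with the slide.
- panel: Map panel, a white rigid board 100 (x) by 170 (y) by 6 mm with coloured patches and lines, 0.12 kg, loose on the jig between the guides and in front of the slide, slightly askew; origin at the centre of its underside. Home: its origin at jig x = 85 mm, square to the fence. Its coloured top is 18 mm above the table.
- weight: Brass map weight standing on the near left part of the jig plate, radius 19, 46 mm high; leave alone.
- tape: Roll of tan tape lying on the table, radius 45, 24 mm high; leave alone.
- jar: Glass jar with a green cap on the table, radius 28, 75 mm high; leave alone.
- cup: Blue ceramic cup on the table, radius 36, 85 mm high; leave alone.
- marker: Black marker pen with a red cap lying on the table to the right of the jig, 130 by 15 by 15 mm; leave alone.
- eraser: White eraser on the table, 55 by 25 by 14 mm; leave alone.
Mind the look-alikes: they are no part of the job. Of the things that look like the panel, the middle-sized one is meant.

How it is judged:
By the outcome, as a careful person would: the job done as asked, in the order asked, and still so for the second after the job is handed in, with the robot touching nothing.
It also fails if it takes over 59 s, if anything falls off the work surface, if the arm or the gripper's body presses on something with over 40 N, if the wrist force passes 120 N, or if a joint passes its speed limit or range.

## Working session

There is one attempt and no reset: what is moved stays moved. The work goes in short steps, Python scripts to look and compute and a tool call to move; the robot and the scene stay as the last step left them, time stands still between calls to the robot, and variables do not carry over. Pictures are saved under pics/ and viewed, at most 10 in all, crops included, and the job is handed in when it is done.

Besides the shell and the picture viewer there is one more tool, called after "Emit:" by a JSON object that holds its "name" and its "arguments", one argument or row to a line. apply_moves: Moves the arm, as the interface text tells. Its arguments: {"type":"object","properties":{"series":{"type":"array"}},"required":["series"]}

```bash
mkdir -p pics; python3 - <<'E'
from station import *
import cv2
print(state()); print(grip_point_offset)
for n in("scene","top"):
    cv2.imwrite(f"pics/{n}0.png",camera(n)); print(n,get_calibration(n))
E
```

```text
{'clock': 0.0, 'joint_pos': array([-1.40197469e+00,  3.42703652e-01,  1.52500218e+00,  2.52533897e-05,
        1.27539796e+00, -1.46001925e-01]), 'qvel': array([-0.00048574, -0.00053533,  0.00046103,  0.0006594 ,  0.00218171,
        0.00069998]), 'effort': array([-2.07699345e-04, -4.33677149e+01, -2.46004325e+01, -2.41688904e-04,
        7.86929304e-03,  3.65905024e-06]), 'tool_pos': array([ 162.52639886, -498.79675135,  230.64103399]), 'tcp_rot': array([-7.55658180e-04,  9.87636622e-01,  1.56758833e-01,  3.45546389e-06]), 'force': array([-0.21071855,  0.30361612, -0.97784553]), 'torque': array([-0.00069506, -0.00273165,  0.032431  ]), 'finger_force': 0.0, 'gripper_width': 85.48108385821811}
18.700000000000003
scene {'fx': 624.4680525711422, 'fy': 624.4680525711422, 'cx': 319.81484803411905, 'cy': 230.8491594336284, 'position': array([1243.22377029,  209.4649656 , 1299.49535436]), 'attitude': array([-0.16151927,  0.54951889,  0.78747121, -0.22766119])}
top {'fx': 506.2890005088872, 'fy': 506.2890005088872, 'cx': 313.5766648716251, 'cy': 241.02006677598905, 'position': array([ 250.92091823,  -65.85618073, 1307.54796047]), 'attitude': array([-0.07760777,  0.73329251, -0.67187643,  0.06957871])}
```

View pics/top0.png

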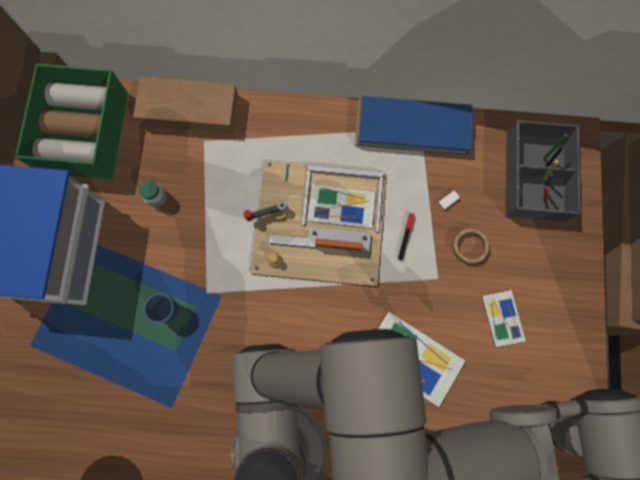

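View pics/scene0.png

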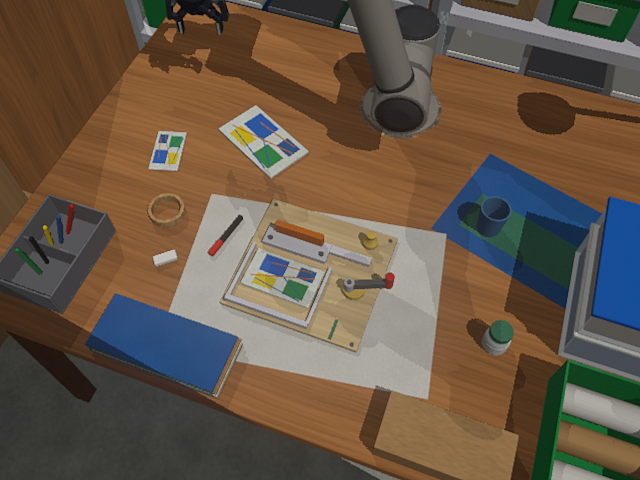

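The top view shows the jig near (318,222), the red knob at (248,215), the hub at (282,210), the green mark at (287,172) and the orange plate at (338,240). Look-alikes for the panel are the board in the jig (342,205), a large map (425,355) and a small card (504,318). The middle-sized one is in the jig. The marker's red cap (410,220) and the red pen in the bin (548,192) could be mistaken for the knob; the knob is at (248,215).

```bash
cat > h.py <<'E'
import numpy as np, cv2
from station import *
from scipy.spatial.transform import Rotation as R
def rot(q): return R.from_quat(np.roll(q,-1)).as_matrix()
def ray(n,uv,z):
    c=get_calibration(n); d=rot(c["attitude"])@[(uv[0]-c["cx"])/c["fx"],(uv[1]-c["cy"])/c["fy"],1]
    p=np.array(c["position"]); return p+d*(z-p[2])/d[2]
def proj(n,P):
    c=get_calibration(n); q=rot(c["attitude"]).T@(np.array(P)-c["position"]); return np.array([c["fx"]*q[0]/q[2]+c["cx"],c["fy"]*q[1]/q[2]+c["cy"]])
def blobs(im,lo,hi,roi,amin=6):
    x0,y0,x1,y1=roi; h=cv2.cvtColor(im[y0:y1,x0:x1],cv2.COLOR_BGR2HSV)
    m=cv2.inRange(h,np.array(lo),np.array(hi)); k,l,s,c=cv2.connectedComponentsWithStats(m)
    return [(s[i,4],c[i]+[x0,y0],l==i) for i in np.argsort(-s[:,4]) if i and s[i,4]>=amin]
E
python3 - <<'E'
from h import *
rois={"top":(240,150,395,295),"scene":(215,195,410,360)}
for n in rois:
    im=cv2.imread(f"pics/{n}0.png"); r=rois[n]
    for nm,lo,hi,z in(("red",(0,170,80),(6,255,255),60),("orange",(7,180,120),(14,255,255),60),("green",(45,80,30),(85,255,255),13)):
        for a,c,m in blobs(im,lo,hi,r)[:4]: print(n,nm,a,c.round(1),ray(n,c,z).round(1))
    h=cv2.cvtColor(im,cv2.COLOR_BGR2HSV)
    for p in ([(270,260),(310,180)] if n=="top" else [(350,330),(380,250)]): print(h[p[1],p[0]])
    x0,y0,x1,y1=r; cv2.imwrite(f"pics/{n}0c.png",cv2.resize(im[y0:y1,x0:x1],None,fx=4,fy=4,interpolation=cv2.INTER_CUBIC)[:600,:800])
E
```

```text
top red 31 [247.5 214.2] [568.9 134.   60. ]
top green 196 [326.9 196.3] [648.2 -63.7  13. ]
[ 20 130 157]
[ 16  63 106]
scene red 74 [389.8 278.9] [567.7 134.8  60. ]
scene red 60 [217.8 244.6] [ 619.8 -265.1   60. ]
scene orange 282 [300.3 230.3] [ 516.9 -100.    60. ]
scene green 268 [295.1 289.6] [644.5 -64.6  13. ]
scene green 31 [332.7 329.2] [707.1  49.2  13. ]
[ 19  90 153]
[ 18  90 162]
```

View pics/top0c.png

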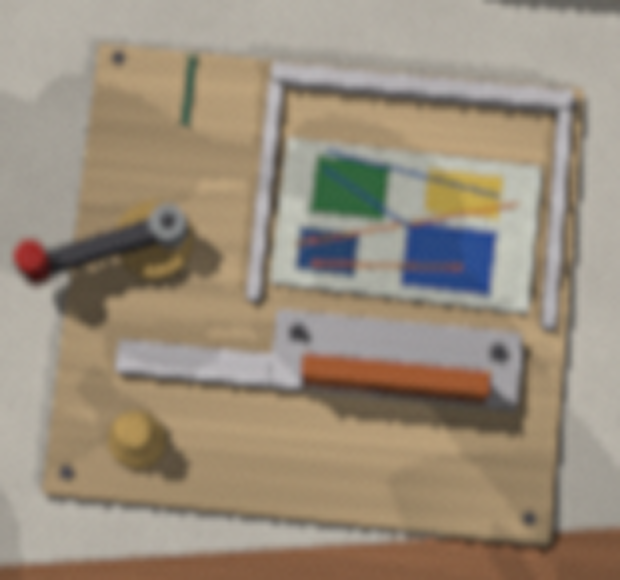

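The crop confirms the choice: red knob (32,258), hub (167,221), green mark (188,90), plate corners (95,42), (582,90), (553,545) and (45,492), with the orange plate at (395,376). Knob positions from the two views agree within 1.5 mm.

```bash
cat >> h.py <<'E'
def cr(u,v): return ((u+.5)/4-.5+240,(v+.5)/4-.5+150)
E
python3 - <<'E'
from h import *
J=np.array([[155,170],[155,-160],[-155,-160],[-155,170],[126,105]],float)
W=[ray("top",cr(*p),12)[:2] for p in((95,42),(582,90),(553,545),(45,492))]+[ray("top",cr(188,90),13)[:2]]
W=np.array(W)
w=W.mean(0);j=J.mean(0);H=(J-j).T@(W-w);a=np.arctan2(H[0,1]-H[1,0],H[0,0]+H[1,1])
M=np.array([[np.cos(a),-np.sin(a)],[np.sin(a),np.cos(a)]]);t=w-M@j
print("yaw",a,"origin",t,"res",(W-(J@M.T+t)).round(1).tolist())
j2=lambda p:(np.array(p)-t)@M
print("mark scene in jig",j2(ray("scene",(332.7,329.2),13)[:2]),"top",j2(W[4]))
hub=ray("top",cr(167,221),54)[:2];print("hub",hub,j2(hub),"expected",M@[23,105]+t)
for n,uv in(("top",(247.5,214.2)),("scene",(389.8,278.9))):
    k=j2(ray(n,uv,70 if n=="top" else 55)[:2]);d=k-[23,105];print("knob jig",k,np.hypot(*d),np.arctan2(d[1],d[0]))
for p in((303,357),(492,374),(490,398),(302,381)): print("orange",j2(ray("top",cr(*p),62 if p[1]<377 else 60)[:2]))
for p in((120,375),(280,388)): print("bar",j2(ray("top",cr(*p),26)[:2]))
print("weight",j2(ray("top",cr(136,432),46)[:2]))
np.savez("jig",M=M,t=t,a=a)
E
```

```text
yaw -0.00913857720244594 origin [578.56745639 -54.14785746] res [[0.3, 1.7], [-2.3, 1.3], [-0.8, -0.9], [1.8, -2.2], [1.0, 0.2]]
mark scene in jig [127.54615348 104.5977384 ] top [126.95528641 105.201574  ]
hub [602.70673114  50.94285326] [ 23.17790057 105.30691806] expected [602.52603324  50.63757376]
knob jig [-13.83460572 186.33737524] 89.28917510151949 1.996027736520968
knob jig [-15.17748225 188.52265247] 91.83438150815857 1.9995317523685807
orange [-59.14452539   9.59907112]
orange [ -58.61103762 -109.59099682]
orange [ -73.6370863  -109.67254984]
orange [-74.14041448   8.78420332]
bar [-74.60318401 126.89653414]
bar [-73.18877571  23.1141768 ]
weight [-114.15806696  110.39620618]
```

Jig yaw is -0.009 rad with its origin at (578.6, -54.1). The hub comes out at jig (23.2, 105.3) against the given (23, 105), lever angle is about 2.00 rad, and the push face is at jig x ≈ -74. All of this fits the given sizes, so I'll set out.

```bash
cat >> h.py <<'E'
import os
if os.path.exists("jig.npz"):
    D=np.load("jig.npz"); M,t,JA=D["M"],D["t"],float(D["a"])
def mv(targets,base=None,yaw=None):
    """jig targets (x,y,z) -> rows in tool units from base pose (measured)"""
    s=state(); Q=rot(s["tcp_rot"]); p=s["tool_pos"] if base is None else np.array(base)
    psi=np.arctan2(Q[1,0],Q[0,0]); turn=np.degrees(psi-JA)/8
    X=np.array([np.cos(psi),np.sin(psi),0]);Y=np.array([np.sin(psi),-np.cos(psi),0])
    for T in targets:
        w=np.r_[M@np.array(T[:2],float)+t,T[2]]-p
        print(np.round([w@X/50,w@Y/50,-w[2]/50],3).tolist(),"turn",round(turn,2),np.round(T,1).tolist())
def here():
    s=state(); p=s["tool_pos"]; return np.r_[(p[:2]-t)@M,p[2]]
def arc(th,r=55,back=0,hx=11,hy=14.5,z=36):
    u=np.array([np.cos(th),np.sin(th)]);n=np.array([-u[1],u[0]])
    P=np.array([23,105])+r*u+(7+hx*abs(u[1])+hy*abs(u[0])+back)*n
    return (*P,z)
E
python3 - <<'E'
from h import *
a=arc(2.0,back=18); mv([(*a[:2],200)],base=[162.576,-499.213,231.322]); print(a)
E
```

```text
[10.84, -8.74, 0.626] turn 2.32 [-37.2, 137.9, 200.0]
(np.float64(-37.202369686467215), np.float64(137.93419008880153), 36)
```

Emit:
{"name": "apply_moves", "arguments": {
  "series": [
    [[1.5,-1.2,0.1],0.6,1],
    [[3,-2.4,0.2],1.2,1],
    [[4,-3.3,0.3],1.8,1],
    [[5,-4.1,0.4],2.32,1],
    [[6,-4.9,0.5],2.32,1],
    [[7,-5.7,0.6],2.32,1],
    [[8,-6.5,0.63],2.32,1],
    [[9,-7.3,0.63],2.32,1]
  ]
}}

```text
clock: 0.9
tool_pos: [379.5, -161.8, 207.2]
tcp_rot: [-0.0, 1.0, -0.005, -0.0]
force: [1.2, -0.8, 0.2]
gripper_width: 0.2
finger_force: 0.0
```

```bash
python3 - <<'E'
from h import *
a=arc(2.0,back=18); mv([(*a[:2],200),(*a[:2],100)]); print(here(),state()["gripper_width"])
E
```

```text
[3.215, -4.949, 0.144] turn -0.0 [-37.2, 137.9, 200.0]
[3.215, -4.949, 2.144] turn -0.0 [-37.2, 137.9, 100.0]
[-198.02701938 -109.45172161  207.18347179] 0.1538164045344887
```

Emit:
{"name": "apply_moves", "arguments": {
  "series": [
    [[0,0,0],0,1],
    [[0,0,0],0,1],
    [[0,0,0],0,1]
  ]
}}

```text
clock: 1.2
tool_pos: [378.7, -164.4, 207.3]
tcp_rot: [0.0, 1.0, -0.005, -0.0]
force: [0.2, -0.5, -0.6]
gripper_width: 0.3
finger_force: 0.0
```

```bash
python3 - <<'E'
from h import *
a=arc(2.0,back=18); mv([(*a[:2],200),(*a[:2],100)]); print(here(),state()["gripper_width"])
E
```

```text
[3.23, -5.003, 0.146] turn -0.0 [-37.2, 137.9, 200.0]
[3.23, -5.003, 2.146] turn -0.0 [-37.2, 137.9, 100.0]
[-198.88595344 -112.09559734  207.30875278] 0.32635276770198374
```

Commanded and measured poses stay close, and moves are limited in rate. Next I go above the approach point.

Emit:
{"name": "apply_moves", "arguments": {
  "series": [
    [[0.5,-0.8,0.1],0,1],
    [[1.0,-1.6,0.1],0,1],
    [[1.5,-2.4,0.1],0,1],
    [[2.0,-3.2,0.1],0,1],
    [[2.6,-4.0,0.1],0,1],
    [[3.23,-5.0,0.15],0,1],
    [[3.23,-5.0,0.8],0,1],
    [[3.23,-5.0,1.4],0,1]
  ]
}}

```text
clock: 2.0
tool_pos: [544.3, 84.3, 136.5]
tcp_rot: [0.0, 1.0, -0.005, 0.001]
force: [-0.7, -0.2, -0.2]
gripper_width: 0.1
finger_force: 0.0
```

Emit:
{"name": "apply_moves", "arguments": {
  "series": [
    [[0,0,0],0,1],
    [[0,0,0],0,1]
  ]
}}

```text
clock: 2.2
tool_pos: [543.1, 83.0, 137.6]
tcp_rot: [0.0, 1.0, -0.006, -0.0]
force: [-0.6, -0.3, 0.2]
gripper_width: 0.1
finger_force: 0.0
```

```bash
python3 - <<'E'
from h import *
a=arc(2.0,back=18); mv([(*a[:2],200),(*a[:2],100),(*a[:2],36)]); print(here(),state()["gripper_width"])
im=camera("top"); cv2.imwrite("pics/t1.png",cv2.resize(im[130:310,230:430],None,fx=3,fy=3,interpolation=cv2.INTER_CUBIC))
im=camera("scene"); cv2.imwrite("pics/s1.png",cv2.resize(im[180:370,210:450],None,fx=3,fy=3,interpolation=cv2.INTER_CUBIC))
E
```

```text
[-0.009, -0.023, -1.247] turn -0.02 [-37.2, 137.9, 200.0]
[-0.009, -0.023, 0.753] turn -0.02 [-37.2, 137.9, 100.0]
[-0.009, -0.023, 2.033] turn -0.02 [-37.2, 137.9, 36.0]
[-36.75205388 136.78921649 137.63821894] 0.0998762979614776
```

View pics/s1.png

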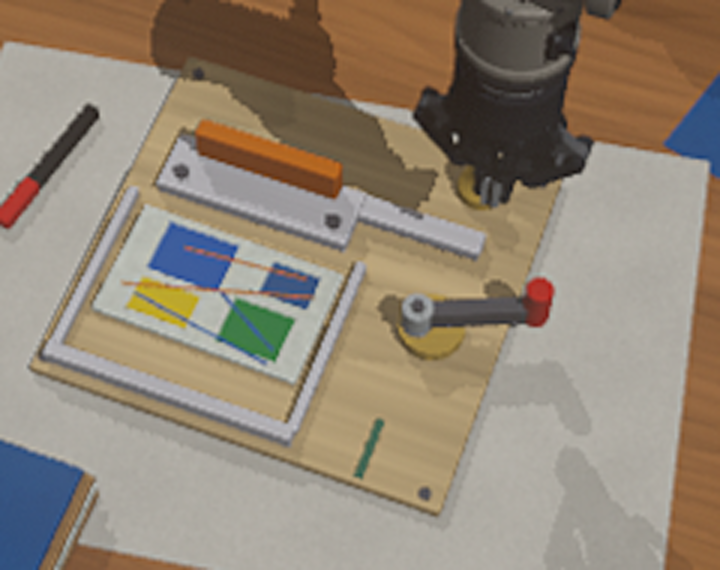

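The scene view shows the shut fingertips at crop (490,195), hovering behind the lever; the lever runs from (417,310) to the knob (540,300), and the path down is clear. I'll descend.

Emit:
{"name": "apply_moves", "arguments": {
  "series": [
    [[0,0,0.5],0,1],
    [[0,0,1.0],0,1],
    [[0,0,1.5],0,1],
    [[0,0,1.9],0,1],
    [[0,0,2.03],0,1],
    [[0,0,2.03],0,1]
  ]
}}

```text
clock: 2.9
tool_pos: [543.3, 84.3, 36.5]
tcp_rot: [0.0, 1.0, -0.005, 0.0]
force: [0.4, -0.1, 1.0]
gripper_width: 0.2
finger_force: 0.0
```

```bash
python3 - <<'E'
from h import *
print(here()); mv([arc(x) for x in(2.0,1.85,1.7,1.55,1.4,1.25,1.1,.95,.8,.65,.5,.4)])
E
```

```text
[-36.54499505 138.07380774  36.49691827]
[0.314, -0.147, 0.01] turn -0.01 [-20.8, 145.4, 36.0]
[0.473, -0.277, 0.01] turn -0.01 [-12.9, 151.9, 36.0]
[0.657, -0.379, 0.01] turn -0.01 [-3.7, 157.0, 36.0]
[0.848, -0.447, 0.01] turn -0.01 [5.8, 160.4, 36.0]
[0.977, -0.492, 0.01] turn -0.01 [12.3, 162.7, 36.0]
[1.12, -0.522, 0.01] turn -0.01 [19.5, 164.1, 36.0]
[1.273, -0.532, 0.01] turn -0.01 [27.1, 164.6, 36.0]
[1.434, -0.518, 0.01] turn -0.01 [35.2, 163.9, 36.0]
[1.598, -0.477, 0.01] turn -0.01 [43.4, 161.9, 36.0]
[1.761, -0.407, 0.01] turn -0.01 [51.5, 158.3, 36.0]
[1.916, -0.306, 0.01] turn -0.01 [59.3, 153.3, 36.0]
[2.012, -0.222, 0.01] turn -0.01 [64.1, 149.1, 36.0]
```

Emit:
{"name": "apply_moves", "arguments": {
  "series": [
    [[0.16,-0.07,0],0,1],
    [[0.31,-0.15,0],0,1],
    [[0.47,-0.28,0],0,1],
    [[0.66,-0.38,0],0,1],
    [[0.85,-0.45,0],0,1],
    [[0.98,-0.49,0],0,1],
    [[1.12,-0.52,0],0,1],
    [[1.27,-0.53,0],0,1]
  ]
}}

```text
clock: 3.7
tool_pos: [605.7, 111.1, 35.7]
tcp_rot: [0.0, 1.0, -0.004, -0.002]
force: [-6.1, -2.6, 1.2]
gripper_width: -0.5
finger_force: 2.3
```

```bash
python3 - <<'E'
from h import *
print(here()); mv([arc(x) for x in(1.1,.95,.8,.65,.5,.4,.3,.25,.2,.1)])
im=camera("top"); cv2.imwrite("pics/t2.png",cv2.resize(im[140:260,230:390],None,fx=4,fy=4,interpolation=cv2.INTER_CUBIC))
for n,z,roi in(("top",70,(240,130,330,230)),("scene",55,(325,260,430,380))):
    for a,c,m in blobs(camera(n),(0,170,80),(6,255,255),roi)[:2]:
        d=(ray(n,c,z)[:2]-t)@M-[23,105]; print(n,a,c,np.hypot(*d),np.arctan2(d[1],d[0]))
E
```

```text
[ 25.62363291 165.47050741  35.70258161]
[0.03, 0.017, -0.006] turn 0.0 [27.1, 164.6, 36.0]
[0.191, 0.031, -0.006] turn 0.0 [35.2, 163.9, 36.0]
[0.355, 0.072, -0.006] turn 0.0 [43.4, 161.9, 36.0]
[0.518, 0.143, -0.006] turn 0.0 [51.5, 158.3, 36.0]
[0.673, 0.244, -0.006] turn 0.0 [59.3, 153.3, 36.0]
[0.769, 0.328, -0.006] turn 0.0 [64.1, 149.1, 36.0]
[0.856, 0.424, -0.006] turn 0.0 [68.4, 144.3, 36.0]
[0.895, 0.477, -0.006] turn 0.0 [70.4, 141.6, 36.0]
[0.932, 0.533, -0.006] turn 0.0 [72.3, 138.9, 36.0]
[0.997, 0.652, -0.006] turn 0.0 [75.5, 132.9, 36.0]
scene 82 [381.36585366 304.7195122 ] 90.19974500429213 1.2351430703327895
```

The lever is turning as planned (1.235 rad now, with a contact force of about 6 N). I'll carry on with the arc.

Emit:
{"name": "apply_moves", "arguments": {
  "series": [
    [[0.1,0.02,0],0,1],
    [[0.19,0.03,0],0,1],
    [[0.36,0.07,0],0,1],
    [[0.52,0.14,0],0,1],
    [[0.67,0.24,0],0,1],
    [[0.77,0.33,0],0,1],
    [[0.86,0.42,0],0,1],
    [[0.9,0.48,0],0,1]
  ]
}}

```text
clock: 4.65
tool_pos: [651.2, 86.8, 35.8]
tcp_rot: [-0.0, 1.0, -0.005, -0.001]
force: [-4.4, 3.7, 0.4]
gripper_width: -0.1
finger_force: 2.1
```

```bash
cat >> h.py <<'E'
def knob():
    for n,z,roi in(("top",70,(240,130,330,230)),("scene",55,(300,260,430,380))):
        for a,c,m in blobs(camera(n),(0,170,80),(6,255,255),roi)[:2]:
            d=(ray(n,c,z)[:2]-t)@M-[23,105]; print(n,a,c.round(1),np.hypot(*d).round(1),np.arctan2(d[1],d[0]).round(3))
E
python3 - <<'E'
from h import *
print(here(),state()["force"]); mv([arc(x) for x in(.2,.15,.1,.05,0,-.05,-.1)]); knob()
E
```

```text
[ 71.30508474 141.62349428  35.76359407] [-4.41412298  3.73784409  0.4402956 ]
[0.019, 0.055, -0.005] turn -0.0 [72.3, 138.9, 36.0]
[0.053, 0.114, -0.005] turn -0.0 [73.9, 135.9, 36.0]
[0.083, 0.174, -0.005] turn -0.0 [75.5, 132.9, 36.0]
[0.111, 0.237, -0.005] turn -0.0 [76.8, 129.8, 36.0]
[0.134, 0.302, -0.005] turn -0.0 [78.0, 126.5, 36.0]
[0.155, 0.347, -0.005] turn -0.0 [79.0, 124.3, 36.0]
[0.173, 0.394, -0.005] turn -0.0 [80.0, 121.9, 36.0]
scene 81 [347.7 317. ] 87.6 0.297
```

Emit:
{"name": "apply_moves", "arguments": {
  "series": [
    [[0.03,0.06,0],0,1],
    [[0.06,0.12,0],0,1],
    [[0.09,0.18,0],0,1],
    [[0.11,0.24,0],0,1],
    [[0.13,0.28,0],0,1],
    [[0.13,0.3,0],0,1],
    [[0.13,0.3,0],0,1]
  ]
}}

```text
clock: 5.45
tool_pos: [657.9, 71.6, 36.0]
tcp_rot: [-0.0, 1.0, -0.005, 0.0]
force: [-2.3, 4.2, -0.3]
gripper_width: -0.2
finger_force: 1.9
```

```bash
python3 - <<'E'
from h import *
print(here(),state()["force"]); knob()
E
```

```text
[ 78.16413665 126.4561785   36.00619058] [-2.3484821   4.22359473 -0.28522338]
scene 89 [336.5 314.9] 87.7 0.014
```

The lever is at about 0.01 rad, and the tip position agrees with that too (jig y 126.5 = 105 + 7 + 14.5). I'll back off sideways, rise, and check it unobstructed.

Emit:
{"name": "apply_moves", "arguments": {
  "series": [
    [[0,-0.15,0],0,1],
    [[0,-0.4,0],0,1],
    [[0,-0.7,0],0,1],
    [[0,-0.9,-0.4],0,1],
    [[0,-0.9,-0.9],0,1],
    [[0,-0.9,-1.5],0,1],
    [[-0.5,-0.9,-2.0],0,1],
    [[-1.0,-0.9,-2.2],0,1]
  ]
}}

```text
clock: 6.35
tool_pos: [609.2, 117.9, 148.7]
tcp_rot: [-0.0, 1.0, -0.004, 0.003]
force: [-0.7, 1.1, -0.0]
gripper_width: -0.1
finger_force: 0.0
```

Emit:
{"name": "apply_moves", "arguments": {
  "series": [
    [[-0.7,0,0],0,1],
    [[-1.4,0,0],0,1],
    [[-2.1,0,0],0,1],
    [[-2.8,0,0],0,1],
    [[-3.4,0,0],0,1],
    [[-3.4,0,0],0,1]
  ]
}}

```text
clock: 6.95
tool_pos: [434.6, 119.2, 146.1]
tcp_rot: [0.0, 1.0, -0.004, -0.001]
force: [-0.0, 0.0, 0.6]
gripper_width: -0.1
finger_force: 0.0
```

```bash
python3 - <<'E'
from h import *
print(here()); knob()
im=camera("top"); a=cv2.resize(im[150:295,240:395],None,fx=2.5,fy=2.5,interpolation=cv2.INTER_CUBIC)
im=camera("scene"); b=cv2.resize(im[260:360,290:390],None,fx=3.6,fy=3.6,interpolation=cv2.INTER_CUBIC); o=np.zeros((380,760,3),np.uint8); o[:a.shape[0],:a.shape[1]]=a;o[:b.shape[0],395:395+b.shape[1]]=b
cv2.imwrite("pics/c3.png",o)
mv([(-110,-50,100)])
E
```

```text
[-145.52089423  171.98064133  146.11407087]
top 42 [284.7 170.4] 88.1 0.004
scene 64 [336.2 313.2] 83.9 -0.008
scene 11 [337.6 322. ] 102.9 0.09
[0.611, 4.431, 0.926] turn 0.0 [-110, -50, 100]
```

View pics/c3.png

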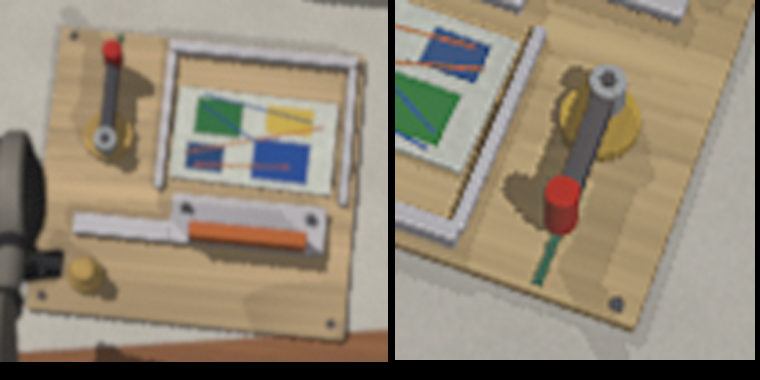

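The lever lies over the green mark: knob at (112,50) left and (562,205) right, with the mark continuing past it. It measures 0.004 and -0.008 rad in the two views. The slide has not moved. Now I go behind the orange plate.

Emit:
{"name": "apply_moves", "arguments": {
  "series": [
    [[0.1,0.7,0],0,1],
    [[0.2,1.4,0],0,1],
    [[0.3,2.1,0],0,1],
    [[0.4,2.8,0],0,1],
    [[0.5,3.6,0.2],0,1],
    [[0.6,4.43,0.5],0,1],
    [[0.6,4.43,0.9],0,1],
    [[0.6,4.43,0.9],0,1]
  ]
}}

```text
clock: 7.95
tool_pos: [465.4, -104.5, 98.6]
tcp_rot: [-0.001, 1.0, -0.006, -0.002]
force: [0.3, -0.9, 0.4]
gripper_width: 0.2
finger_force: 0.0
```

```bash
python3 - <<'E'
from h import *
print(here()); mv([(-110,-50,45),(-85,-50,45),(-26,-50,45)])
E
```

```text
[-112.66927926  -51.37862062   98.59775696]
[0.053, -0.028, 1.072] turn -0.02 [-110, -50, 45]
[0.553, -0.029, 1.072] turn -0.02 [-85, -50, 45]
[1.733, -0.032, 1.072] turn -0.02 [-26, -50, 45]
```

Emit:
{"name": "apply_moves", "arguments": {
  "series": [
    [[0,-0.03,0.4],0,1],
    [[0,-0.03,0.8],0,1],
    [[0.05,-0.03,1.07],0,1],
    [[0.15,-0.03,1.07],0,1],
    [[0.25,-0.03,1.07],0,1],
    [[0.35,-0.03,1.07],0,1],
    [[0.45,-0.03,1.07],0,1],
    [[0.5,-0.03,1.07],0,1]
  ]
}}

```text
clock: 8.75
tool_pos: [492.2, -102.4, 48.1]
tcp_rot: [0.0, 1.0, -0.004, 0.001]
force: [-0.3, 0.5, -1.1]
gripper_width: 0.2
finger_force: 0.0
```

Emit:
{"name": "apply_moves", "arguments": {
  "series": [
    [[0.1,0,0],0,1],
    [[0.2,0,0],0,1],
    [[0.3,0,0],0,1],
    [[0.4,0,0],0,1],
    [[0.5,0,0],0,1],
    [[0.6,0,0],0,1],
    [[0.7,0,0],0,1],
    [[0.8,0,0],0,1]
  ]
}}

```text
clock: 9.55
tool_pos: [531.4, -102.6, 47.4]
tcp_rot: [0.0, 1.0, -0.005, -0.0]
force: [-4.3, 0.3, 3.4]
gripper_width: -0.1
finger_force: 2.2
```

```bash
cat >> h.py <<'E'
def orange():
    s=camera("scene"); a,c,m=blobs(s,(7,180,120),(14,255,255),(215,180,410,360))[0]
    print("orange scene",a,c.round(1),((ray("scene",c,55)[:2]-t)@M).round(1))
E
python3 - <<'E'
from h import *
s0=cv2.imread("pics/scene0.png"); a,c,m=blobs(s0,(7,180,120),(14,255,255),(215,180,410,360))[0]; print("start",((ray("scene",c,55)[:2]-t)@M).round(1))
print(here(),state()["force"]); orange(); mv([(-26,-50,45)])
E
```

```text
start [-64.2 -47.7]
[-46.72014942 -48.92706162  47.36746138] [-4.25415843  0.30984118  3.4336344 ]
orange scene 294 [294.7 241.7] [-30.3 -48.3]
[0.396, 0.021, 0.048] turn -0.0 [-26, -50, 45]
```

Emit:
{"name": "apply_moves", "arguments": {
  "series": [
    [[0.08,0,0],0,1],
    [[0.16,0,0],0,1],
    [[0.24,0,0],0,1],
    [[0.3,0,0],0,1],
    [[0.36,0,0],0,1],
    [[0.4,0,0],0,1],
    [[0.42,0,0],0,1],
    [[0.42,0,0],0,1]
  ]
}}

```text
clock: 10.4
tool_pos: [552.3, -102.8, 47.3]
tcp_rot: [0.0, 1.0, -0.005, 0.0]
force: [-2.4, -1.1, -2.0]
gripper_width: 0.2
finger_force: 1.4
```

```bash
python3 - <<'E'
from h import *
print(here(),state()["force"]); orange(); knob()
im=camera("scene"); cv2.imwrite("pics/s4.png",cv2.resize(im[200:360,215:400],None,fx=3.6,fy=3.6,interpolation=cv2.INTER_CUBIC))
E
```

```text
[-25.82690865 -48.90339353  47.27028354] [-2.40545256 -1.05455619 -2.01032318]
orange scene 298 [290.8 248.6] [ -9.6 -49.8]
top 37 [284.6 169.9] 89.3 0.009
scene 75 [336.6 314.3] 86.2 0.011
```

View pics/s4.png

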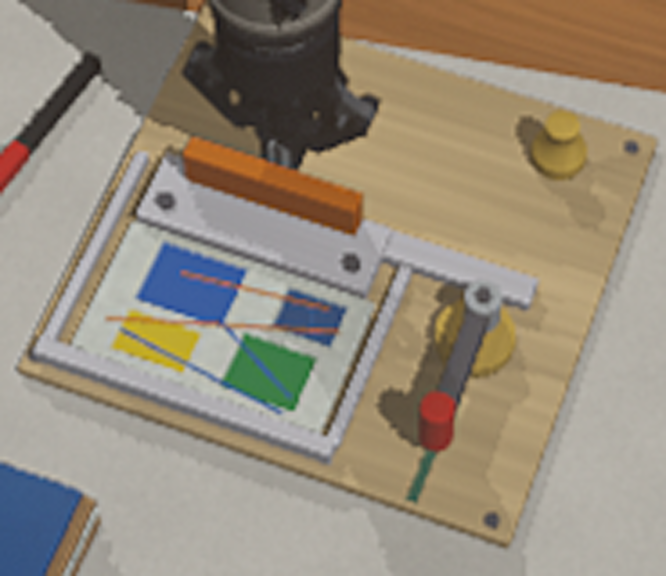

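The panel is almost at the fence (crop ~(190,400)) and the ear at (520,290) is clear of the cam; the lever is still on the mark. About 4 mm remain, so I push slowly and watch the force.

Emit:
{"name": "apply_moves", "arguments": {
  "series": [
    [[0.02,0,0],0,1],
    [[0.04,0,0],0,1],
    [[0.06,0,0],0,1],
    [[0.07,0,0],0,1],
    [[0.07,0,0],0,1]
  ]
}}

```text
clock: 11.1
tool_pos: [553.7, -102.8, 47.4]
tcp_rot: [-0.0, 1.0, -0.004, -0.002]
force: [-10.2, -1.2, 4.7]
gripper_width: 0.2
finger_force: 5.3
```

Emit:
{"name": "apply_moves", "arguments": {
  "series": [
    [[0.01,0,0],0,1],
    [[0.02,0,0],0,1],
    [[0.03,0,0],0,1],
    [[0.03,0,0],0,1]
  ]
}}

```text
clock: 11.5
tool_pos: [553.8, -102.8, 47.3]
tcp_rot: [-0.0, 1.0, -0.004, -0.004]
force: [-16.5, -2.9, 8.5]
gripper_width: 0.0
finger_force: 8.0
```

The force now rises at jig x = -24, so something is stopping the slide. I'll check whether it is the home stop.

```bash
python3 - <<'E'
from h import *
print(here(),state()["force"]); orange(); knob()
im=camera("top"); cv2.imwrite("pics/t5.png",cv2.resize(im[155:250,265:395],None,fx=6,fy=6,interpolation=cv2.INTER_CUBIC))
E
```

```text
[-24.36783259 -48.87016268  47.33957155] [-16.45803027  -2.92272915   8.47901859]
orange scene 294 [290.8 249.3] [ -7.9 -49.1]
top 37 [284.6 169.9] 89.3 0.009
scene 76 [336.6 314.5] 86.7 0.014
```

View pics/t5.png

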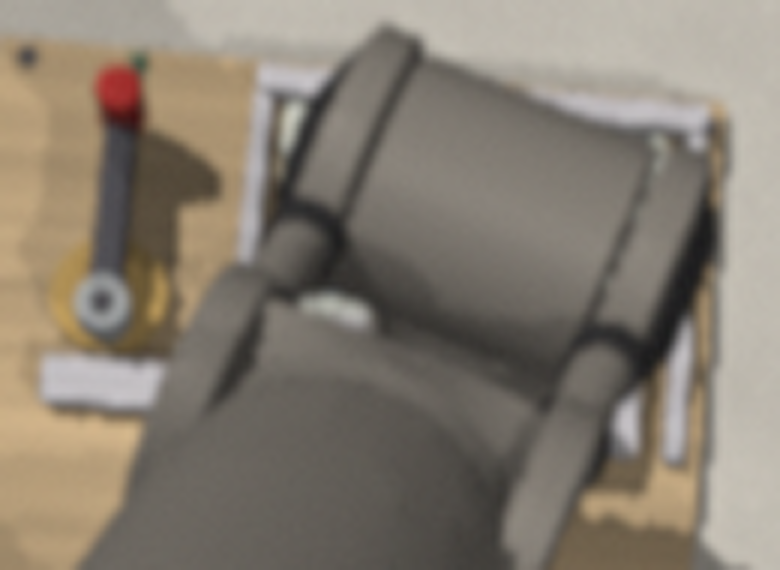

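The arm hides the panel from above; the ear (100,380) sits just short of the cam (100,345). I'll back straight off, rise and look.

Emit:
{"name": "apply_moves", "arguments": {
  "series": [
    [[-0.2,0,0],0,1],
    [[-0.6,0,0],0,1],
    [[-1.1,0,0],0,1],
    [[-1.6,0,-0.4],0,1],
    [[-1.6,0,-1.0],0,1],
    [[-1.6,-0.6,-1.7],0,1],
    [[-1.6,-1.4,-2.1],0,1],
    [[-1.6,-2.2,-2.1],0,1]
  ]
}}

```text
clock: 12.5
tool_pos: [481.2, 8.6, 156.2]
tcp_rot: [0.0, 1.0, -0.005, 0.005]
force: [0.8, -0.2, -0.5]
gripper_width: 0.0
finger_force: 0.0
```

Emit:
{"name": "apply_moves", "arguments": {
  "series": [
    [[-0.3,-0.8,0],0,1],
    [[-0.6,-1.6,0],0,1],
    [[-0.6,-2.4,0],0,1],
    [[-0.6,-3.2,0],0,1],
    [[-0.6,-3.2,0],0,1]
  ]
}}

```text
clock: 13.0
tool_pos: [450.4, 172.5, 153.2]
tcp_rot: [-0.001, 1.0, -0.002, 0.002]
force: [-0.2, 0.2, -0.1]
gripper_width: 0.1
finger_force: 0.0
```

```bash
python3 - <<'E'
from h import *
print(here()); orange(); knob()
im=camera("top"); cv2.imwrite("pics/t6.png",cv2.resize(im[155:250,265:395],None,fx=6,fy=6,interpolation=cv2.INTER_CUBIC))
E
```

```text
[-130.2675427   225.48187219  153.20649429]
orange scene 263 [290.6 249.1] [ -8.2 -49.5]
top 41 [284.7 170.3] 88.3 0.003
scene 68 [336.3 313.3] 84.2 -0.005
scene 6 [337.3 323. ] 105.3 0.089
```

View pics/t6.png

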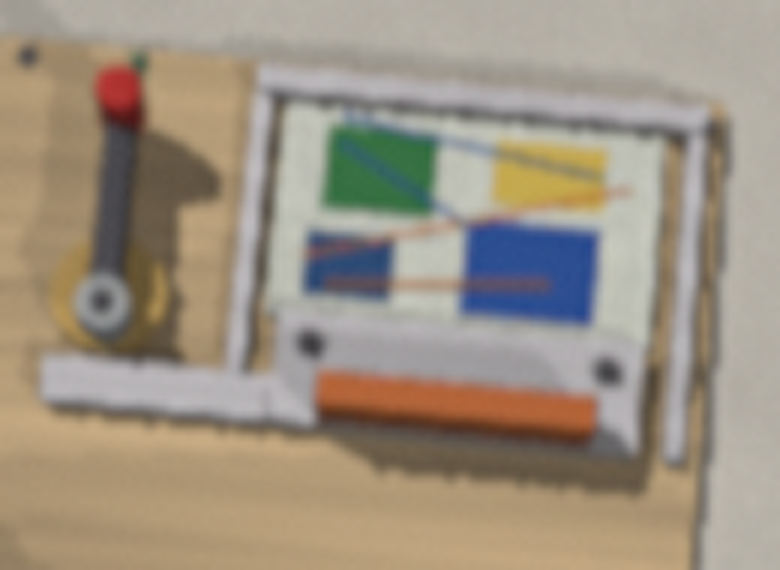

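The panel lies flush against the fence along (290,100)–(660,130), square, with the slide bar against its near edge. I'll check the numbers.

```bash
python3 - <<'E'
from h import *
c=lambda u,v:((u+.5)/6-.5+265,(v+.5)/6-.5+155)
f=lambda u,v,z:((ray("top",c(u,v),z)[:2]-t)@M).round(1)
print("ear near",f(48,403,26),f(262,424,26),"orange far",f(317,372,62),f(596,396,62),"near",f(317,407,60),f(596,437,60))
print("fence near",f(290,98,28),f(640,128,28),"slide front",f(290,310,28),f(630,342,28))
E
```

```text
ear near [-16.6 125.8] [-17.   32.3] orange far [-1. 10.] [-1.000e-01 -1.084e+02] near [-15.7   8.6] [ -17.3 -109.9]
fence near [131.8  34.5] [ 132.7 -121. ] slide front [34.7 25.1] [  34.5 -123.8]
```

The slide front measures jig x 34.6 against 35 at home, on both sides. The orange near face is at about -16 against -15, and the slide held firm at 16 N. The lever is at 0.00, and the arm is clear at z = 153. I'll hand in.

```bash
python3 -c "
from station import *
print(job_done())"
```

```text
the job is handed in; nothing more can be done
None
```

The lever lies on the green mark (about 0.00 rad in both views), the slide was then pushed until it held firm with the panel flush and square against the fence, the arm is clear of everything, and the job was handed in at about 13 s.

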